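# Hang pipe saddles from the bin on the drying rail

## Robot

A 7-joint arm with a two-finger parallel gripper is mounted at the origin on a cart in front of the work surface, level with it; the furniture and walls round the work are solid. World frame = base frame: x ahead of the robot, y to its left, z up, the work surface at z = 0. Lengths are in m, angles in rad, forces in N, time in s.
With the tool pointing down it reaches from about 0.425 to 0.95 m from the base axis. Payload 4.7 kg.
Tool frame: the origin (TCP) lies on the centre line of the jaws, within the pads' length; the fingertips stand robot.nose_length ahead of it and the grasp point (between the pads) lies 8 mm behind it (robot.nose_length is the distance from the TCP to the fingertips, in m); z points along the fingers, y is the line along which they close (so a half turn about z gives the same grasp; the last joint's range is limited). The gripper opens to 85 mm and grips with 20 to 120 N. Pads are 22 mm wide; open, the fingers measure 114 mm over their backs; the gripper's body (76 mm by 85 mm) begins 54 mm behind the grasp point. The pads swing forward as they close: fully open they stand 13 mm farther back than shut.
Start: joints at [-1.313, 0.469, -0.049, 1.532, 0.024, 1.141, -0.082], TCP at [0.191, 0.647, 0.242] pointing down, gripper open.
Joint ranges: [-2.59, 2.59], [-0.33, 1.99], [-1.39, 1.29], [0.1, 2.45], [-1.04, 4.18], [0.21, 1.99], [-2.66, 2.66]. Speed limits (rad/s): [2.57, 2.57, 3.14, 3.14, 3.14, 3.14, 3.14].

## Interface

Orientations are given as [roll, pitch, yaw] about the fixed x, y, z axes, in that order (R = Rz(yaw) Ry(pitch) Rx(roll)).
In Python, from plant import robot gives the robot as it stands. Calls block until the motion is done:
- robot.goto(position, orientation): joint-space move of the TCP to a pose.
- robot.move_straight(position, vel=0.15, attitude=None, contact_N=None): straight line of the TCP; attitude=None keeps the orientation; vel is the mean speed in m/s. With contact_N (N) it stops when the force on the tool has changed by that much, and returns True; else False.
- robot.move_joints(angles): joint-space move.
- robot.grip(opening, strength=None): opening from 0.0 (shut) to 1.0 (fully open); strength is the grip in N (None keeps the last); returns when the fingers have stopped.
- robot.sleep(seconds).
- robot.inverse_kinematics(position, orientation): joint angles nearest the present ones, or None.
- robot.sense(): the state.
- robot.grab_frame(name): name is "side" or "top"; returns a dict with "image" (400x640x3 uint8, red, green, blue), "range_z" (400x640 float32, m along the optical axis (not along the pixel's ray), 0 where there is no reading), "fx", "fy", "cx", "cy" (pixels), "R" (3x3) and "t" (3): a world point X has camera coordinates R X + t. Camera axes: x right, y down, z forward; pixel columns grow to the right and rows downward; lengths in m; the calibration is good to about 2 mm. A picture is of the moment at which its call begins.
A pose or a line that the arm cannot do raises robot.IKError and nothing moves.
- robot.close_job(): hands the job in; it is judged then, once.
The state is a dict: "t": time; "joint_pos": joint angles; "joint_velocities": joint speeds; "effort": joint torques, N m; "tcp_pos": TCP position; "tcp_rot": TCP orientation; "wrist_force": force on the tool from outside, world axes, zero at the start; "torque": the same for the moment, N m; "opening": opening from 0.0 (shut) to 1.0 (fully open); "gripper_force": force on a finger pad.
Only numpy, scipy, OpenCV 4.12 (cv2) and the standard library are available. Lean on these libraries where they do the work, as an engineer would, in place of code of your own. Each camera call takes 0.05 s, during which the arm holds its last target. There are 200 camera calls.

## Task

The pipe saddles are to be sprayed. Take the cover off the parts bin and lay it flat on the bench, lift the saddles out one by one and hang every one of them astride the bar of the drying rail, between its posts, upright with the nut on top, the strap square across the bar and a finger's width of air between neighbours. Leave the roll of tape in the bin, then lay the cover back on it so that it sits squarely centred and closes the bin; do not knock over the spray can that stands behind.

Things in the scene. Friction and masses are not known exactly. Their poses are not given: they have to be found in the camera images.
- bin: open grey parts bin, fixed, outer 170 (x) x 310 (y) x 112 mm high, walls and floor 5 mm; origin at the centre of its underside. Closed at the start by the loose cover. Inside, the saddles stand on its floor in a row along y, some 60 mm apart, each arch spanning the bin's x, in any of five places; the tape roll takes one of the five
- cover_grip (a point): centre of the grip block of the loose plywood cover that lies on the bin's rim (nothing else locates it): board 190 (x) x 330 (y) x 12 mm, so 10 mm overhang all round; wooden block on its middle 22 (x) x 100 (y) mm, 31 mm high above the board. This point is 27 mm above the board's underside. About 0.35 kg
- rail_mid (a point): mid-point of the drying rail's bar, on its axis: horizontal round steel bar, 16 mm in diameter, along this frame's y, axis 150 mm above the bench, on two 20 mm square posts 320 mm apart (centres), with feet 130 (x) x 30 (y) mm. Fixed
- tape_roll_mid (a point): centre of a roll of tape lying flat on the floor of the bin among the saddles, 62 mm across, 19 mm high; it stays in the bin
- spray_can: white and blue spray can standing upright on the bench at the back, 58 mm in diameter, 222 mm tall; origin at the centre of its underside
- saddle0_nut (a point): pipe saddle (2 to 4 present, alike, 0.22 kg): steel strap 36 mm wide (y), 5 thick, bent to an upside-down U spanning x, 114 mm over its two out-turned feet; inside 64 wide, 63 high, crown slightly peaked (centres itself on a bar). On the crown a square nut 20 x 20 mm, 30 high; this point is the nut's centre, 82 mm above the soles, 15 below the top; 27 above the bar's axis when hung
- saddle1_nut (a point): pipe saddle (2 to 4 present, alike, 0.22 kg): steel strap 36 mm wide (y), 5 thick, bent to an upside-down U spanning x, 114 mm over its two out-turned feet; inside 64 wide, 63 high, crown slightly peaked (centres itself on a bar). On the crown a square nut 20 x 20 mm, 30 high; this point is the nut's centre, 82 mm above the soles, 15 below the top; 27 above the bar's axis when hung
- saddle2_nut (a point): pipe saddle (2 to 4 present, alike, 0.22 kg): steel strap 36 mm wide (y), 5 thick, bent to an upside-down U spanning x, 114 mm over its two out-turned feet; inside 64 wide, 63 high, crown slightly peaked (centres itself on a bar). On the crown a square nut 20 x 20 mm, 30 high; this point is the nut's centre, 82 mm above the soles, 15 below the top; 27 above the bar's axis when hung
- saddle3_nut (a point): pipe saddle (2 to 4 present, alike, 0.22 kg): steel strap 36 mm wide (y), 5 thick, bent to an upside-down U spanning x, 114 mm over its two out-turned feet; inside 64 wide, 63 high, crown slightly peaked (centres itself on a bar). On the crown a square nut 20 x 20 mm, 30 high; this point is the nut's centre, 82 mm above the soles, 15 below the top; 27 above the bar's axis when hung

How it is judged:
On the way, in this order (a step that is already met when the one before it is completed fails the run):
1. the cover lies flat on the bench, off the bin (height (world z) of cover_grip below 0.04 m and angle between cover_grip's own z axis and vertical below 0.05 rad), for 0.2 s.
2. every saddle that was in the bin hangs astride the bar, apart from its neighbours (x of saddle0_nut in the frame of rail_mid between -0.025 and 0.025 m and y of saddle0_nut in the frame of rail_mid between -0.135 and 0.135 m and z of saddle0_nut in the frame of rail_mid between 0.015 and 0.037 m and angle between each of saddle0_nut, saddle1_nut, saddle2_nut, saddle3_nut's own z axis and vertical below 0.35 rad and angle between the y axis of each of saddle0_nut, saddle1_nut, saddle2_nut, saddle3_nut and the y axis of rail_mid, either way round below 0.35 rad and x of saddle1_nut in the frame of rail_mid between -0.025 and 0.025 m and y of saddle1_nut in the frame of rail_mid between -0.135 and 0.135 m and z of saddle1_nut in the frame of rail_mid between 0.015 and 0.037 m and x of saddle2_nut in the frame of rail_mid between -0.025 and 0.025 m and y of saddle2_nut in the frame of rail_mid between -0.135 and 0.135 m and z of saddle2_nut in the frame of rail_mid between 0.015 and 0.037 m and x of saddle3_nut in the frame of rail_mid between -0.025 and 0.025 m and y of saddle3_nut in the frame of rail_mid between -0.135 and 0.135 m and z of saddle3_nut in the frame of rail_mid between 0.015 and 0.037 m and horizontal distance between saddle0_nut and saddle1_nut above 0.046 m and horizontal distance between each of saddle0_nut, saddle1_nut and saddle2_nut above 0.046 m and horizontal distance between each of saddle0_nut, saddle1_nut, saddle2_nut and saddle3_nut above 0.046 m), for 0.2 s.
At the end, for the whole second after the job is handed in: every saddle present hangs astride the bar between the posts, nut up (within 25 mm, 0.35 rad), 10 mm of air between neighbours; the cover lies flat on the bin's rim, centred within 14 mm and square within 0.08 rad; the tape roll is in the bin; the spray can never fell (all of step 2 and x of cover_grip in the frame of bin between -0.014 and 0.014 m and y of cover_grip in the frame of bin between -0.014 and 0.014 m and z of cover_grip in the frame of bin between 0.134 and 0.144 m and angle between the x axis of cover_grip and the x axis of bin, either way round below 0.08 rad and angle between cover_grip's own z axis and vertical below 0.03 rad and x of tape_roll_mid in the frame of bin between -0.08 and 0.08 m and y of tape_roll_mid in the frame of bin between -0.15 and 0.15 m and z of tape_roll_mid in the frame of bin below 0.07 m); the robot touches nothing.
It fails at once if the spray can is knocked over (angle between spray_can's own z axis and vertical above 0.5 rad).
Of saddle0, saddle1, saddle2, saddle3 only 2 to 4 are there at a start; the rules pass over those that are not, and their reading is None.
At some moment in a run one of cover may be knocked a few centimetres aside while the robot is not near it.
It also fails if it takes over 208 s, if anything falls off the work surface, if the arm or the gripper's body presses on something with over 40 N, if the wrist force passes 120 N, or if a joint passes its speed limit or range.

## Working session

There is one attempt and no reset: what is moved stays moved. The work goes in short steps, each a Python script; the robot and the scene stay as the last script left them, time stands still between calls to the robot, and variables do not carry over. Pictures are saved under pics/ and viewed, at most 14 in all, crops included, and the job is handed in when it is done.

```bash
ls; mkdir -p pics
python3 - <<'E'
from plant import robot
import cv2,numpy as np,pickle
s=robot.sense(); print(s['t'],s['tcp_pos'],s['tcp_rot'],robot.nose_length)
ims=[]
for n in("top","side"):
    f=robot.grab_frame(n); pickle.dump(f,open(f"f_{n}.pkl","wb"))
    cv2.imwrite(f"pics/{n}0.png",f["image"][:,:,::-1]); print(n,f["fx"],f["cx"],f["cy"],f["R"].round(3).tolist(),f["t"], (-f["R"].T@f["t"]).round(3))
E
```

```text
pics
0.0 [0.19078286 0.64688792 0.24126602] [-3.13965176e+00  9.15389622e-05  2.85484557e+00] 0.011
top 374.78502220203603 321.0123320109355 201.1171410727948 [[0.029, -0.999, 0.014], [-0.994, -0.03, -0.105], [0.106, -0.011, -0.994]] [-0.03889188  0.66905714  1.20404681] [ 0.539 -0.006  1.268]
side 412.3805884926047 317.1025210463824 197.99926351963478 [[0.992, -0.125, 0.025], [-0.042, -0.505, -0.862], [0.12, 0.854, -0.506]] [-0.63786741  0.11682139  0.96051435] [ 0.523 -0.841  0.603]
```

View pics/top0.png

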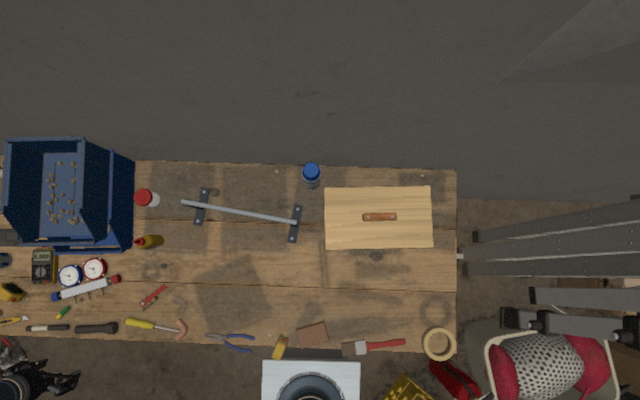

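View pics/side0.png

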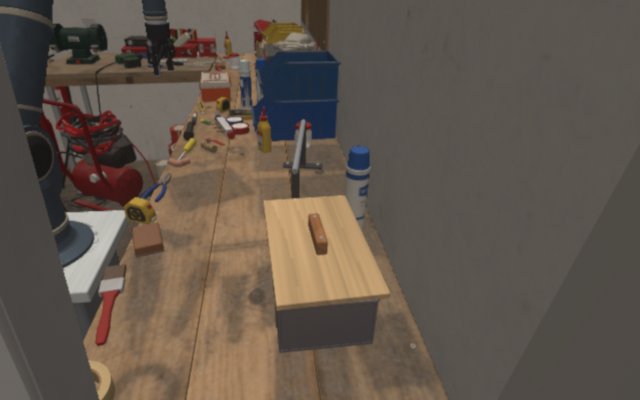

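The top view shows the cover at px (324–432, 187–250), its block at (380,216), the rail bar from (181,202) to (298,222) and the can at (311,172). The side view agrees: the can is close to the rail and the bin, with the wall right behind them.

```bash
cat > h.py <<'E'
from plant import robot
import cv2,numpy as np,pickle
def cloud(f):
    v,u=np.mgrid[0:400,0:640]; z=f["range_z"].astype(float)
    P=np.stack([(u-f["cx"])/f["fx"]*z,(v-f["cy"])/f["fy"]*z,z],-1)
    W=(P-f["t"])@f["R"]; W[z==0]=np.nan
    return W
def ray(f,u,v,h):
    d=f["R"].T@np.array([(u-f["cx"])/f["fx"],(v-f["cy"])/f["fy"],1]); c=-f["R"].T@f["t"]
    return c+d*(h-c[2])/d[2]
def rect(f,mask,h):
    "largest blob -> min-area rect on the plane z=h: centre, (long,short), yaw of the long side"
    cs,_=cv2.findContours(mask.astype(np.uint8),cv2.RETR_EXTERNAL,cv2.CHAIN_APPROX_NONE)
    c=max(cs,key=cv2.contourArea)[:,0]
    p=np.array([ray(f,u,v,h)[:2] for u,v in c],np.float32)
    b=cv2.boxPoints(cv2.minAreaRect(p*1000))/1000
    e1,e2=b[1]-b[0],b[2]-b[1]; L=e1 if np.hypot(*e1)>np.hypot(*e2) else e2
    a=np.arctan2(L[1],L[0]); a=(a+np.pi)%np.pi
    return b.mean(0),(np.hypot(*e1),np.hypot(*e2)),a
E
python3 - <<'E'
from h import *
f=pickle.load(open("f_top.pkl","rb")); W=cloud(f); z=W[...,2]
hsv=cv2.cvtColor(f["image"],cv2.COLOR_RGB2HSV)
roi=np.zeros((400,640),bool); roi[150:270,305:460]=1
m=roi&(z>.11)&(z<.17); r=rect(f,m,.124); print("cover",r,np.nanmedian(z[m]))
m=roi&(z>.138)&(z<.17);print("block",rect(f,m,.155),m.sum(),np.nanmedian(z[m]))
roi[:]=0; roi[190:240,160:310]=1
m=roi&(z>.12)&(z<.18); print("bar",rect(f,m,.158),m.sum(),np.nanmax(z[m]))
roi[:]=0; roi[150:195,290:330]=1
m=roi&(z>.2)&(z<.25); print("can",rect(f,m,.222))
# z map: grid heights over bench
for x in np.arange(.30,.86,.04):
    row=""
    for y in np.arange(.72,-.44,-.04):
        s=(abs(W[...,0]-x)<.02)&(abs(W[...,1]-y)<.02); row+=f"{int(round(100*np.nanmax(z[s]))) if s.any() else -9:4d}"
    print(f"{x:.2f}",row)
E
```

```text
cover (array([ 0.61620665, -0.19527031], dtype=float32), (np.float32(0.32986698), np.float32(0.18971121)), np.float32(1.6218126)) 0.1250791639205408
block (array([ 0.80067194, -0.19924511], dtype=float32), (np.float32(0.46814328), np.float32(0.008625747)), np.float32(1.5712115)) 655 0.1547826941540569
bar (array([0.61741674, 0.22381157], dtype=float32), (np.float32(0.020366354), np.float32(0.34938124)), np.float32(1.4179461)) 658 0.16331142175762675
can (array([0.73643535, 0.01372526], dtype=float32), (np.float32(0.045303203), np.float32(0.048814885)), np.float32(0.031093359))
0.30    1   1   1   1   4   4   1   1   1   1   1   1   1   1   1   1   1   1   1   1   1   1   1   1   1   1   1   1   1
0.34    3   2   1   1   5   5   5   1   1   1   1   1   1   1   1   1   1   1   1   1   1   1   1   1   1   1   1   1   1
0.38    4   4   3   1   1   5   6   1   1   1   1   1   1   1   1   1   1   1   1   1   1   1   1   1   1   1   1   1   1
0.42    3   3   3   1   1   1   1   1   1   1   1   1   1   1   1   1   1   1   1   1   1   1   1   1   1   1   1   1   1
0.46    8   8   1   1   0   
[... 613 characters left out ...]
 1   1  16  16  16   1   1   1   1   1   2   1   1  13  13  13  13  13  13  13  13  13   1
0.70   18  -9  29  29   9   9   1   1   1   2   1   1   1   1   1   1   1  22  23  13  13  13  13  13  13  13  13  13   1
0.74   17  -9  29  29   1   1   1   1   1   1   1   1   1   1   1   1   1  23  23   1   1   1   1   1   1   1   1   1   1
0.78   45  43  54  50  57  67  71  75  83  86  87  86  86  87  88  88  88  88  88  88  89  89  89  90  90  91  91  90  85
0.82   45  50  55  60  65  70  74  79  84  86  87  87  87  87  88  88  88  88  89  89  89  89  89  90  90  90  69  70  70
0.86   -9  -9  -9  -9  -9  -9  -9  -9  -9  -9  -9  -9  -9  -9  -9  -9  -9  -9  -9  -9  -9  -9  -9  -9  -9  -9  -9  -9  -9
```

Checks: the cover measures 330×190 mm at z 0.125, the can is 222 mm high, the bar top is about 0.158, and the wall starts at x≈0.78. I'll lay the cover on the free bench in front of the rail, centred at (0.425, 0.12).

```bash
cat >> h.py <<'E'
PI=np.pi
def ori(a):
    "tool down, jaws closing across a line of yaw a; choose the half turn nearest the joint range"
    return [[PI,0,a],[PI,0,a-PI]]
def best(p,a):
    c=[(np.abs(q[6]),o) for o in ori(a) if (q:=robot.inverse_kinematics(p,o)) is not None]
    return min(c,key=lambda t:t[0])[1] if c else None
def st(): 
    s=robot.sense(); return round(s['t'],1),np.round(s['tcp_pos'],4).tolist(),round(s['opening'],3),np.round(s['gripper_force'],1),np.round(s['wrist_force'],1).tolist()
E
python3 - <<'E'
from h import *
f=pickle.load(open("f_top.pkl","rb")); W=cloud(f); z=W[...,2]
m=(z>.142)&(z<.165)&(W[...,0]<.7)&(W[...,1]<-.08)&(W[...,1]>-.32); print("block",rect(f,m,.155),m.sum())
c=[.6162,-.1953]; a=1.6218
for p,aa in [([*c,.3],a),([*c,.14],a),([.425,.12,.3],PI/2),([.425,.12,.03],PI/2)]:
    o=best(p,aa); print(o, None if o is None else np.round(robot.inverse_kinematics(p,o),2))
E
```

```text
block (array([ 0.61642885, -0.19354212], dtype=float32), (np.float32(0.09887065), np.float32(0.020901853)), np.float32(1.600618)) 252
[3.141592653589793, 0, 1.6218] [-0.4   0.52  0.97  1.57 -0.44  1.29  0.68]
[3.141592653589793, 0, 1.6218] [-0.4   0.72  0.98  1.74 -0.68  1.06  0.88]
[3.141592653589793, 0, 1.5707963267948966] [-0.84  0.01  0.48  2.   -0.    1.14 -0.36]
[3.141592653589793, 0, 1.5707963267948966] [-0.62  0.44  0.3   2.26 -0.28  0.47 -0.09]
```

Run:
```python
from h import *
c=[.6163,-.1948]; o=[PI,0,1.6218]
p=robot.sense()['tcp_pos']; robot.move_straight([p[0],p[1],.34],vel=.25)
robot.goto([*c,.34],o); robot.grip(.8)
robot.move_straight([*c,.18],vel=.2)
print(robot.move_straight([*c,.14],vel=.06,contact_N=8),st())
robot.grip(0,60); print(st())
robot.move_straight([*c,.33],vel=.15); print(st())
t=[.425,.12]
robot.move_straight([.55,-.15,.34],vel=.2)
robot.goto([*t,.3],[PI,0,PI/2]); print(st())
robot.move_straight([*t,.06],vel=.2)
print(robot.move_straight([*t,.022],vel=.03,contact_N=6),st())
robot.grip(.8); robot.move_straight([*t,.3],vel=.25); print(st())
f=robot.grab_frame("top"); pickle.dump(f,open("f_top1.pkl","wb")); cv2.imwrite("pics/t1.png",f["image"][:,:,::-1])
```

```text
False (6.0, [0.6165, -0.195, 0.1402], 0.804, np.float64(0.0), [-0.3, 0.5, 0.2])
(6.5, [0.6163, -0.195, 0.1405], 0.245, np.float64(61.4), [-1.7, 0.2, 2.3])
(7.9, [0.6159, -0.1944, 0.3288], 0.244, np.float64(60.2), [0.0, -0.6, -4.7])
(9.6, [0.4262, 0.1189, 0.3005], 0.249, np.float64(60.3), [-0.0, -0.3, -4.3])
True (11.9, [0.4249, 0.1199, 0.0284], 0.243, np.float64(61.8), [-0.3, 0.1, 6.6])
(13.7, [0.4242, 0.1197, 0.2991], 0.799, np.float64(0.0), [0.4, 0.3, -0.2])
```

View pics/t1.png

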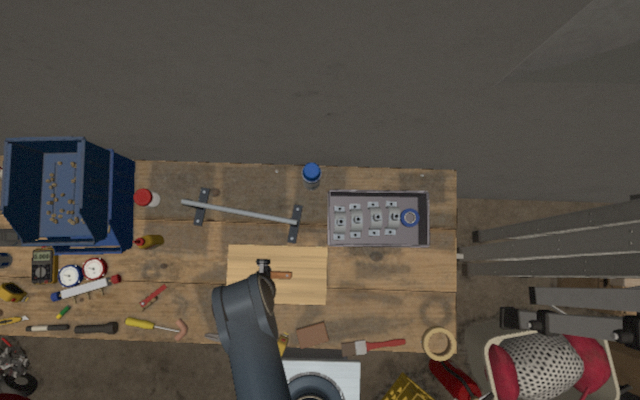

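Four saddles stand at columns ~341–395, with the tape roll at (409,218). The cover is flat on the bench at about (277,275). Next I measure the bin rim and the nut tops.

Run:
```python
from h import *
f=pickle.load(open("f_top1.pkl","rb")); W=cloud(f); z=W[...,2]
roi=np.zeros((400,640),bool); roi[180:256,322:436]=1
m=roi&(z>.104)&(z<.13); m=cv2.morphologyEx(m.astype(np.uint8),cv2.MORPH_CLOSE,np.ones((3,3))); r=rect(f,m,.112); print("bin",r,np.nanmedian(z[m>0]))
c,_,a=r; ux=np.array([np.sin(a),-np.cos(a)]);uy=np.array([np.cos(a),np.sin(a)])
loc=np.stack([(W[...,:2]-c)@ux,(W[...,:2]-c)@uy],-1)
ins=roi&(abs(loc[...,0])<.072)&(abs(loc[...,1])<.142)
m=ins&(z>.085)&(z<.115)
n,l,s,cc=cv2.connectedComponentsWithStats(m.astype(np.uint8))
for i in range(1,n):
    if s[i,4]<6: continue
    k=l==i; p=ray(f,*cc[i],.102)[:2]; print("nut",cc[i].round(1),s[i,4],np.nanmedian(z[k]).round(4),p.round(4),((p-c)@ux).round(4),((p-c)@uy).round(4),"cloud",np.nanmedian(W[k],axis=0).round(4))
# strap per row (z .06-.085)
m=ins&(z>.055)&(z<.085); ys=np.sort(loc[...,1][m]); print(np.histogram(ys,bins=np.arange(-.145,.15,.01)))
cov=(abs(z-.012)<.006)&(W[...,0]<.54)&(W[...,1]<.35)
big=cv2.resize(f["image"][180:260,310:440],None,fx=6,fy=6,interpolation=cv2.INTER_CUBIC); cv2.imwrite("pics/bin.png",big[:,:,::-1])
```

```text
bin (array([ 0.6138993 , -0.19905429], dtype=float32), (np.float32(0.31544358), np.float32(0.17651121)), np.float32(1.5976387)) 0.11137973460769461
nut [395.9 216.2] 48 0.1025 [ 0.6226 -0.2537] 0.0072 -0.0549 cloud [ 0.623  -0.2534  0.1025]
nut [377.8 216.9] 49 0.103 [ 0.6188 -0.197 ] 0.0049 0.0019 cloud [ 0.6184 -0.1972  0.103 ]
nut [358.1 219.1] 48 0.1027 [ 0.6101 -0.1355] -0.0021 0.0636 cloud [ 0.6102 -0.1352  0.1027]
nut [341.  221.5] 42 0.1038 [ 0.6009 -0.0825] -0.0098 0.1169 cloud [ 0.6009 -0.0823  0.1038]
(array([ 0,  0,  0,  0,  0,  0,  3, 44, 37, 53, 44,  0, 13, 41, 39, 55, 30,
        0,  0, 45, 36, 44, 40,  0, 37, 45, 40, 60,  0]), array([-0.145, -0.135, -0.125, -0.115, -0.105, -0.095, -0.085, -0.075,
       -0.065, -0.055, -0.045, -0.035, -0.025, -0.015, -0.005,  0.005,
        0.015,  0.025,  0.035,  0.045,  0.055,  0.065,  0.075,  0.085,
        0.095,  0.105,  0.115,  0.125,  0.135,  0.145]))
```

View pics/bin.png

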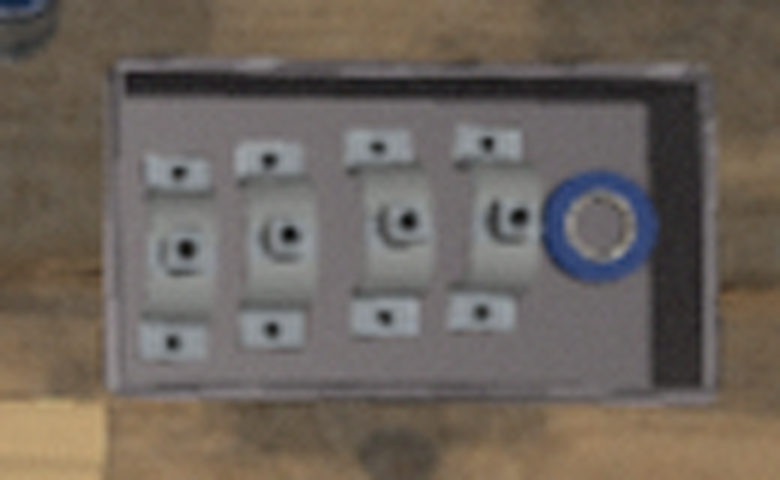

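Bin centre is (0.614, −0.199), yaw 0.027. The four nut tops sit at z≈0.103 (expected 0.102), about 55–60 mm apart. I'll hang the first saddle, refining the bar line from the cloud first.

```bash
cat >> h.py <<'E'
NUTS=[([.601,-.0825],0.),([.6101,-.1355],.047),([.6187,-.197],.076),([.6228,-.2536],0.)]
def hang(i,slot,mid,ra):
    n,a=NUTS[i]; o=[PI,0,PI/2+a]; d=np.array([np.cos(ra),np.sin(ra)]); t=np.array(mid)+slot*d
    robot.goto([*n,.3],o); robot.grip(.5)
    robot.move_straight([*n,.13],vel=.25)
    c=robot.move_straight([*n,.088],vel=.06,contact_N=8); print("down",c,st())
    robot.grip(0,60); print("grip",st())
    robot.move_straight([*n,.32],vel=.2); print("lift",st())
    robot.goto([*t,.32],[PI,0,ra])
    robot.move_straight([*t,.2],vel=.2); print("above",st())
    c=robot.move_straight([*t,.170],vel=.025,contact_N=4); print("hung",c,st())
    robot.grip(.5); robot.move_straight([*t,.3],vel=.25)
E
python3 - <<'E'
from h import *
f=pickle.load(open("f_top1.pkl","rb")); W=cloud(f); z=W[...,2]
roi=np.zeros((400,640),bool); roi[190:240,160:310]=1
m=roi&(z>.145)&(z<.17); P=W[m]; vx,vy,x0,y0=cv2.fitLine(P[:,:2].astype(np.float32),cv2.DIST_HUBER,0,.01,.01)[:,0]
ra=np.arctan2(vy,vx)%PI; s=(P[:,:2]-[x0,y0])@[np.cos(ra),np.sin(ra)]
mid=np.array([x0,y0])+(s.min()+s.max())/2*np.array([np.cos(ra),np.sin(ra)]); print(mid,ra,np.ptp(s),np.percentile(P[:,2],[50,95]))
# rail feet: low points near the bar, gives post positions along it
q=(W[...,:2]-mid); al=q@[np.cos(ra),np.sin(ra)]; ac=q@[np.sin(ra),-np.cos(ra)]
hsv=cv2.cvtColor(f["image"],cv2.COLOR_RGB2HSV)
ft=(abs(ac)>.02)&(abs(ac)<.07)&(abs(al)<.21)&(hsv[...,1]<70)&(z<.03)
print([ (al[ft&(al*k>0)].mean().round(4),ac[ft&(al*k>0)].mean().round(4),int((ft&(al*k>0)).sum())) for k in(1,-1)])
hang(0,.09,mid,ra)
np.save("rail.npy",[*mid,ra])
E
```

```text
[0.61807666 0.22452943] 1.4179412 0.35013366779536875 [0.15679405 0.16112763]
[(np.float64(0.1247), np.float64(0.0264), 768), (np.float64(-0.113), np.float64(0.0279), 901)]
down False (16.8, [0.6012, -0.0827, 0.0882], 0.5, np.float64(0.0), [0.6, -0.2, 0.2])
grip (17.2, [0.6011, -0.0826, 0.0884], 0.218, np.float64(59.7), [-1.2, -0.2, 2.2])
lift (18.5, [0.6003, -0.0821, 0.3187], 0.223, np.float64(59.2), [-0.2, -0.7, -2.3])
above (20.7, [0.6329, 0.3129, 0.2015], 0.221, np.float64(59.2), [0.9, -0.5, -1.9])
hung True (21.5, [0.6317, 0.3135, 0.1787], 0.219, np.float64(60.1), [-1.1, 0.1, 3.7])
```

Run:
```python
from h import *
x,y,ra=np.load("rail.npy")
hang(1,.03,[x,y],ra); hang(2,-.03,[x,y],ra)
n=NUTS[3][0]; robot.goto([.55,-.2,.35],[PI,0,PI/2])
f=robot.grab_frame("top"); pickle.dump(f,open("f_top2.pkl","wb")); a=f["image"][150:320,160:440]
g=robot.grab_frame("side");b=g["image"][90:260,200:480]
cv2.imwrite("pics/t2.png",cv2.resize(np.vstack([a,b]),None,fx=1.75,fy=1.75)[:,:,::-1])
```

```text
down False (26.1, [0.6103, -0.1358, 0.0882], 0.502, np.float64(0.0), [-0.3, 0.4, 0.2])
grip (26.4, [0.6102, -0.1357, 0.0885], 0.221, np.float64(59.6), [0.0, 0.2, 2.1])
lift (27.7, [0.6095, -0.135, 0.3187], 0.224, np.float64(59.3), [0.3, 0.2, -2.1])
above (29.9, [0.6237, 0.2535, 0.2013], 0.219, np.float64(59.3), [0.1, -0.2, -2.1])
hung True (30.8, [0.6225, 0.2542, 0.1787], 0.223, np.float64(60.1), [0.1, 0.8, 4.6])
down False (35.3, [0.6189, -0.1972, 0.0882], 0.499, np.float64(0.0), [0.3, 0.8, 0.1])
grip (35.6, [0.619, -0.1974, 0.0886], 0.221, np.float64(59.0), [-0.2, -0.3, 1.5])
lift (36.9, [0.6182, -0.1965, 0.3186], 0.223, np.float64(58.5), [0.0, 0.2, -2.9])
above (39.1, [0.6146, 0.1941, 0.2013], 0.22, np.float64(58.5), [0.4, -0.5, -0.8])
hung True (40.0, [0.6134, 0.1949, 0.1789], 0.216, np.float64(59.3), [-0.5, 0.1, 4.5])
```

View pics/t2.png

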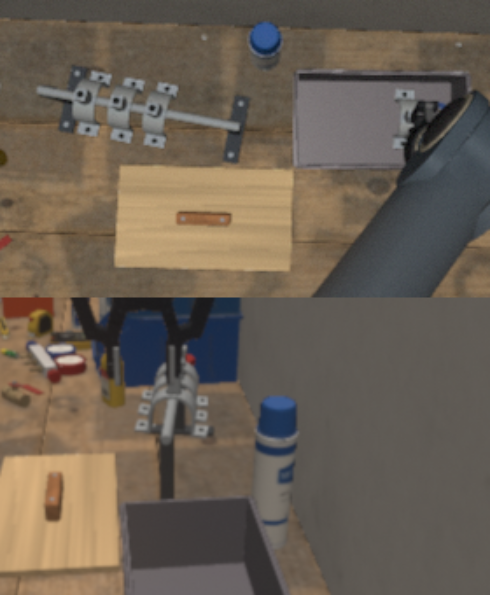

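Three saddles hang square on the bar, at crop px x = 84, 120 and 155, evenly spaced and inside the posts. The cover is still flat on the bench. Now the fourth saddle.

Run:
```python
from h import *
x,y,ra=np.load("rail.npy")
hang(3,-.09,[x,y],ra)
robot.goto([.5,-.2,.35],[PI,0,PI/2])
f=robot.grab_frame("top"); pickle.dump(f,open("f_top3.pkl","wb"))
W=cloud(f); z=W[...,2]; u=np.array([np.cos(ra),np.sin(ra)]); v=np.array([np.sin(ra),-np.cos(ra)])
m=(z>.18)&(z<.205)&(abs((W[...,:2]-[x,y])@v)<.05)&(abs((W[...,:2]-[x,y])@u)<.15)
n,l,s,cc=cv2.connectedComponentsWithStats(m.astype(np.uint8))
for i in range(1,n):
    if s[i,4]>8: p=ray(f,*cc[i],.192)[:2]-[x,y]; print("nut y,x",(p@u).round(4),(p@v).round(4),s[i,4],np.nanmedian(z[l==i]).round(4))
hsv=cv2.cvtColor(f["image"],cv2.COLOR_RGB2HSV); print(hsv[285,250],hsv[260,250])
m=(hsv[...,0]>8)&(hsv[...,0]<28)&(hsv[...,2]>140)&(hsv[...,1]>60); m[:235]=0; m[320:]=0; m[:,:200]=0; m[:,350:]=0
print("cover",rect(f,m,.012))
m=(z>.033)&(z<.055)&(W[...,0]<.52)&(W[...,0]>.33)&(W[...,1]<.35)&(W[...,1]>-.08); print("block",rect(f,m,.043),m.sum())
cv2.imwrite("pics/t3.png",cv2.resize(f["image"][150:320,160:440],None,fx=2.5,fy=2.5)[:,:,::-1])
```

```text
down False (45.0, [0.6229, -0.2539, 0.0882], 0.496, np.float64(0.0), [0.9, 0.3, 0.7])
grip (45.3, [0.6229, -0.254, 0.0886], 0.228, np.float64(59.2), [-0.7, 0.3, 1.7])
lift (46.6, [0.6224, -0.253, 0.3185], 0.218, np.float64(58.6), [-0.5, -0.2, -3.3])
above (48.8, [0.6054, 0.1348, 0.2012], 0.22, np.float64(58.6), [0.4, -0.4, -1.8])
hung True (49.6, [0.6043, 0.1356, 0.1788], 0.219, np.float64(59.5), [-1.1, 0.1, 3.4])
nut y,x 0.0883 0.003 57 0.1917
nut y,x 0.0285 0.0034 57 0.1917
nut y,x -0.0317 0.0024 55 0.193
nut y,x -0.0927 0.0028 54 0.1925
[ 17  97 195] [ 18  95 171]
cover (array([0.43419793, 0.08376136], dtype=float32), (np.float32(0.20696233), np.float32(0.40578356)), np.float32(1.5701778))
block (array([0.42597404, 0.11876616], dtype=float32), (np.float32(0.09656827), np.float32(0.01901267)), np.float32(1.59847)) 213
```

View pics/t3.png

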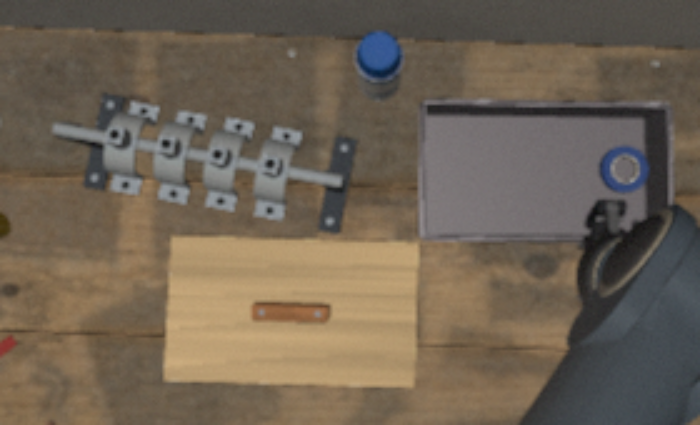

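All four nuts are on the bar at y ≈ +0.088, +0.029, −0.032 and −0.093, heights right, and the tape is alone in the bin. Now I put the cover back, re-locating its block and corners first.

Run:
```python
from h import *
def block():
    f=robot.grab_frame("top"); W=cloud(f); z=W[...,2]
    m=(z>.033)&(z<.055)&(W[...,0]<.52)&(W[...,0]>.33)&(W[...,1]<.35)&(W[...,1]>-.08); return f,rect(f,m,.043)
f=pickle.load(open("f_top3.pkl","rb"))
C=np.array([ray(f,160+(u+.5)/2.5,150+(v+.5)/2.5,.012)[:2] for u,v in[(172,237),(419,242),(416,387),(163,381)]])
print("corners mean",C.mean(0),[np.arctan2(*(C[i]-C[j])[::-1]).round(3) for i,j in((0,1),(3,2))])
_,r=block(); print(r); c=np.array(r[0],float); a=PI/2+.01
assert np.hypot(*(c-[.426,.1188]))<.006, "moved: look again"
robot.goto([*c,.25],[PI,0,a]); robot.grip(.8)
robot.move_straight([*c,.07],vel=.2)
print(robot.move_straight([*c,.0285],vel=.06,contact_N=8),st())
robot.grip(0,60); print(st())
robot.move_straight([*c,.34],vel=.15); print(st())
t=[.6139,-.1991]; o=[PI,0,PI/2+.0268]
robot.move_straight([.5,-.05,.36],vel=.2)
robot.goto([*t,.35],o)
robot.move_straight([*t,.17],vel=.15); print(st())
print(robot.move_straight([*t,.134],vel=.025,contact_N=6),st())
robot.grip(.8); robot.move_straight([*t,.34],vel=.2); robot.goto([.42,.15,.4],[PI,0,PI/2])
f=robot.grab_frame("top"); pickle.dump(f,open("f_top4.pkl","wb")); W=cloud(f); z=W[...,2]
roi=np.zeros((400,640),bool); roi[180:256,318:440]=1
m=roi&(z>.108)&(z<.17); print("cover",rect(f,m,.124),np.nanmedian(z[m]),st())
b=robot.grab_frame("side")["image"][90:290,160:440]
cv2.imwrite("pics/t4.png",cv2.resize(np.vstack([f["image"][140:320,160:440],b]),None,fx=1.55,fy=1.55)[:,:,::-1])
```

```text
corners mean [0.42429948 0.11772081] [np.float64(1.579), np.float64(1.574)]
(array([0.42597404, 0.11876616], dtype=float32), (np.float32(0.09656827), np.float32(0.01901267)), np.float32(1.59847))
False (55.6, [0.4262, 0.1187, 0.0286], 0.8, np.float64(0.0), [0.8, -0.1, -0.4])
(56.1, [0.4258, 0.1189, 0.0288], 0.246, np.float64(59.5), [-1.6, -0.1, 5.1])
(58.3, [0.4256, 0.1186, 0.3395], 0.244, np.float64(58.8), [-0.1, 0.1, -5.3])
(61.5, [0.6145, -0.1995, 0.1711], 0.244, np.float64(58.9), [0.2, 0.0, -4.2])
True (62.6, [0.6139, -0.1991, 0.1409], 0.244, np.float64(60.0), [-1.3, 0.4, 5.6])
cover (array([ 0.6146395 , -0.19905853], dtype=float32), (np.float32(0.32849914), np.float32(0.18983553)), np.float32(1.5982009)) 0.12494472478097891 (65.8, [0.4205, 0.1493, 0.4], 0.798, np.float64(0.0), [0.3, -0.4, -0.8])
```

View pics/t4.png

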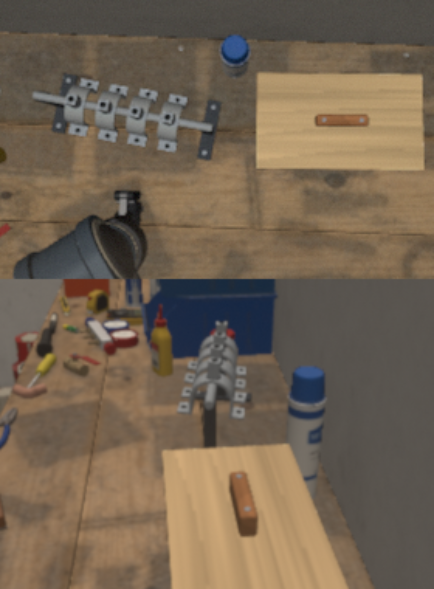

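The cover is within 1 mm and square, the four saddles are hanging, and the can is standing. The knock hasn't happened so far, so I'll wait briefly and recheck before handing in.

Run:
```python
from h import *
ok=True
for k in range(4):
    robot.sleep(4); f=robot.grab_frame("top"); W=cloud(f); z=W[...,2]
    roi=np.zeros((400,640),bool); roi[180:256,318:440]=1
    c,s,a=rect(f,roi&(z>.108)&(z<.17),.124); d=c-[.6139,-.1991]; print(c,s,a,st()[0])
    ok&=bool(np.hypot(*d)<.006 and abs(a-1.5976)<.04)
if ok: print(robot.close_job())
```

```text
[ 0.6146395  -0.19905853] (np.float32(0.32849914), np.float32(0.18983553)) 1.5982009 69.9
[ 0.6146395  -0.19905853] (np.float32(0.32849914), np.float32(0.18983553)) 1.5982009 73.9
[ 0.6146395  -0.19905853] (np.float32(0.32849914), np.float32(0.18983553)) 1.5982009 78.0
[ 0.6146395  -0.19905853] (np.float32(0.32849914), np.float32(0.18983553)) 1.5982009 82.0
the job is handed in; nothing more can be done
None
```

I handed the job in at about 82 s: all four saddles hang upright on the bar about 60 mm apart, the tape is in the bin, the cover measured within 1 mm of centre and square on it, and the spray can is still standing; no verdict was returned.

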